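Make up two electronics kits from the stock

ROBOT

A 6-joint arm with a two-finger parallel gripper is mounted at the origin on a cart in front of the work surface, level with it; the furniture and walls round the work are solid. World frame = base frame: x ahead of the robot, y to its left, z up, the work surface at z = 0. Lengths are in mm, angles in rad, forces in N, time in s.
With the tool pointing down it reaches from about 275 to 775 mm from the base axis. Payload 14.6 kg.
Tool frame: the origin (TCP) lies on the centre line of the jaws, within the pads' length; the fingertips stand finger_overhang ahead of it and the grasp point (between the pads) lies 5 mm behind it (finger_overhang is the distance from the TCP to the fingertips, in mm); z points along the fingers, y is the line along which they close (so a half turn about z gives the same grasp; the last joint's range is limited). The gripper opens to 85 mm and grips with 20 to 120 N. Pads are 22 mm wide; open, the fingers measure 114 mm over their backs; the gripper's body (76 mm by 85 mm) begins 54 mm behind the grasp point. The pads swing forward as they close: fully open they stand 13 mm farther back than shut.
Start: joints at [1.12, 0.263, -0.048, 1.259, 0, 1.415], TCP at [153.045, 502.201, 245.278] pointing down, gripper open.
Joint ranges: [-2.65, 2.65], [-0.89, 1.7], [-1.18, 1.37], [-2.13, 2.11], [-1.35, 1.29], [-3.14, 3.14]. Speed limits (rad/s): [1.89, 1.89, 2.57, 2.79, 3.14, 3.14].

INTERFACE

Orientations are given as a 3x3 rotation matrix whose columns are the frame's x, y, z axes.
In Python, from workcell import sense, get_image, close_job, finger_overhang gives the robot as it stands.
- The arm moves only by the tool carry_out, never from a script. Its argument "plan" is a list of rows, each a list of 3 entries, a list of its own where there are three numbers: the shift along the tool's x, y, z in m, then the turn, a rotation vector about the tool's x, y, z in rad, then the gripper command: -1 is fully open, 1 is shut, values between are in proportion. A call has 1 to 20 rows; each row is the pose to reach, as a shift and turn from the pose commanded when the call began, along the tool's axes at that moment; what a row does not reach only later rows make up. A row lasts 1/10 s, in which the tool goes at most 50 mm and 8.59 degrees, less where a joint would pass 70% of its speed; a pose out of reach is approached as far as the arm can. A call with a gripper value outside its range is refused whole. The fingers move at their own pace and stop on an object; the grip force is fixed at half the most. Time passes only in rows, so rows that repeat a pose let the fingers close. It gives the time, the measured TCP pose, the force, the opening and the grip force at its end, in the units of the state.
- sense(): the state, without advancing time (a new reading comes with each control period).
- get_image(name): name is "side" or "top" or "wrist"; returns a dict with "img" (480x640x3 uint8, blue, green, red), "z_map" (480x640 float32, mm along the optical axis (not along the pixel's ray), 0 where there is no reading), "vfov" (degrees; the focal length in pixels is half the picture's height over the tangent of half this angle, whatever the lens; pixels are square), "cx", "cy" (the principal point, pixels), "R" (3x3) and "t" (3): a world point X has camera coordinates R X + t. Camera axes: x right, y down, z forward; pixel columns grow to the right and rows downward; lengths in mm; the calibration is good to about 2 mm. A picture is of the moment at which its call begins.
- close_job(): hands the job in; it is judged then, once.
The state is a dict: "clock": time; "q": joint angles; "qd": joint speeds; "joint_torque": joint torques, N m; "tool_pos": TCP position; "tcp_rot": TCP orientation; "contact_force": force on the tool from outside, world axes, zero at the start; "moment": the same for the moment, N m; "opening": opening from 0.0 (shut) to 1.0 (fully open); "grip_force": force on a finger pad.
Only numpy, scipy, OpenCV 4.12 (cv2) and the standard library are available. Lean on these libraries where they do the work, as an engineer would, in place of code of your own. Each camera call takes 0.05 s, during which the arm holds its last target. There are 200 camera calls.

TASK

Make up the two kits from the stock on the desk: the blue tray gets the brass-coloured motor in its black-lined compartment and the small white box in its bare one; the orange tray gets the transformer in its black-lined compartment and the red-lidded tin in its bare one. Each thing must end lying flat on the floor of its compartment, the same way up as it is now, released. The grey motor and the roll of blue tape belong to no kit: leave them where they lie.

Things in the scene. Friction and masses are not known exactly. Their poses are not given: they have to be found in the camera images.
- motor_brass: small DC motor with a dull brass-coloured (yellowish) can, lying on a flat: 24 wide (its x), 47 long (its y, along the shaft; the can itself is y = -16 to +18 mm), 19 mm high. Origin: centre of the underside of the can; z up. About 45 g. Grip the can across x.
- white_box: small closed white plastic box, its lid fixed: 48 (its x) x 58 (its y) x 28 mm high at the lid. The solid body to grip is 44 (x) x 54 (y) mm, from its underside up to 22 mm. Origin: centre of the underside; z up. About 40 g.
- transformer: small mains transformer, a dark iron core with a yellow winding: core 26 thick (its x, -14 to +12 mm) x 52 long (its y) x 44 mm high; the yellow winding sticks out to x = -24 and +22 mm over y = -17 to +17 mm, z = 7 to 37 mm. Origin: centre of the underside; z up. About 350 g. Grip the core's two ends, across y (52 mm).
- flux_tin: flat round tin with a red-brown lid over a cream base, the lid fixed: 51 mm diameter, 18 mm high; the lid is the top 9 mm, the base under it 48 mm in diameter. Origin: centre of the underside; z up. About 60 g. Grip the lid anywhere across its diameter.
- tray_blue: blue kit tray, fixed, 180 (its x) x 92 (y) x 10 mm; walls 4 mm, floor 3 mm thick (rim 7 mm above it). A wall of rim height across the middle makes two square compartments, 84 mm inside, centred at x = +44 and -44 mm, y = 0. The +x one has a ribbed black lining (flush, top at 3 mm), the -x one is bare blue. Origin: centre of underside, on the desk; z up. Any yaw, left or right of the stock.
- tray_orange: orange kit tray, fixed, 180 (its x) x 92 (y) x 10 mm; walls 4 mm, floor 3 mm thick (rim 7 mm above it). A wall of rim height across the middle makes two square compartments, 84 mm inside, centred at x = +44 and -44 mm, y = 0. The +x one has a ribbed black lining (flush, top at 3 mm), the -x one is bare orange. Origin: centre of underside, on the desk; z up. Any yaw, left or right of the stock.
- motor_grey: small DC motor with a grey can, 24 (its x) x 45 (its y) x 19 mm high, not wanted: leave it. Origin: centre of the underside; z up.
- tape_blue: roll of blue insulating tape lying flat, 52 mm diameter x 19 mm high, not wanted: leave it. Origin: centre of the underside; z up.
There are look-alikes about, which are no part of the job. Of the things that look like the white_box, take the one that is farthest from the robot's base at the start.

How it is judged (in metres and radians):
At the end, for the whole second after the job is handed in: Motor and box in the blue tray, transformer and tin in the orange one, each in its own compartment: within 33 mm of its middle along both tray axes, within 4 mm of its floor, tilt under 0.09 rad, at rest (20 mm/s, 0.3 rad/s). Grey motor and tape within 30 mm of their starts (x of motor_brass in the frame of tray_blue between 0.011 and 0.077 m and y of motor_brass in the frame of tray_blue between -0.033 and 0.033 m and z of motor_brass in the frame of tray_blue between -0.001 and 0.007 m and angle between each of motor_brass, white_box, transformer, flux_tin's own z axis and vertical below 0.09 rad and linear speed of each of motor_brass, white_box, transformer, flux_tin below 0.02 m/s and angular speed of each of motor_brass, white_box, transformer, flux_tin below 0.3 rad/s and x of white_box in the frame of tray_blue between -0.077 and -0.011 m and y of white_box in the frame of tray_blue between -0.033 and 0.033 m and z of white_box in the frame of tray_blue between -0.001 and 0.007 m and x of transformer in the frame of tray_orange between 0.011 and 0.077 m and y of transformer in the frame of tray_orange between -0.033 and 0.033 m and z of transformer in the frame of tray_orange between -0.001 and 0.007 m and x of flux_tin in the frame of tray_orange between -0.077 and -0.011 m and y of flux_tin in the frame of tray_orange between -0.033 and 0.033 m and z of flux_tin in the frame of tray_orange between -0.001 and 0.007 m and distance of each of motor_grey, tape_blue from where it was at the start of the episode below 0.03 m); the robot touches nothing.
It fails at once if the grey motor is moved 30 mm or more from where it lay (not (distance of motor_grey from where it was at the start of the episode below 0.03 m)).
It fails at once if the roll of blue tape is moved 30 mm or more from where it lay (not (distance of tape_blue from where it was at the start of the episode below 0.03 m)).
It also fails if it takes over 96 s, if anything falls off the work surface, if the arm or the gripper's body presses on something with over 40 N, if the wrist force passes 120 N, or if a joint passes its speed limit or range.

## Working session

There is one attempt and no reset: what is moved stays moved. The work goes in short steps, Python scripts to look and compute and a tool call to move; the robot and the scene stay as the last step left them, time stands still between calls to the robot, and variables do not carry over. Pictures are saved under pics/ and viewed, at most 14 in all, crops included, and the job is handed in when it is done.

Besides the shell and the picture viewer there is one more tool, called by a JSON object that holds its "op" and its "data". carry_out: Moves the arm, as the interface text tells. Its arguments: {"type":"object","properties":{"plan":{"type":"array","items":{"type":"array"}}},"required":["plan"]}

```bash
mkdir -p pics; ls; python3 - <<'E'
from workcell import *
import cv2
s=sense();print(s,finger_overhang)
for n in("top","side"):
    d=get_image(n);cv2.imwrite(f"pics/{n}0.png",d["img"]);print(n,d["vfov"],d["cx"],d["cy"],d["R"],d["t"])
E
```

```text
pics
{'clock': 0.0, 'q': array([ 1.11968642e+00,  2.63552486e-01, -4.89396561e-02,  1.25944429e+00,
        1.08863277e-05,  1.41547946e+00]), 'qd': array([-3.81101588e-05, -6.46340084e-05,  9.61000651e-04, -2.29737229e-04,
       -1.08755797e-03, -6.83339870e-05]), 'joint_torque': array([ 3.75568372e-03, -6.37612224e+01,  3.84570837e+01,  1.35918279e-02,
        1.19807301e-04, -7.40395990e-06]), 'tool_pos': array([152.92525664, 501.94467549, 244.80878802]), 'tcp_rot': array([[-9.56571225e-01,  2.91498257e-01, -5.06843635e-04],
       [ 2.91498638e-01,  9.56570698e-01, -1.02130886e-03],
       [ 1.87122017e-04, -1.12469890e-03, -9.99999350e-01]]), 'contact_force': array([-0.38502554, -0.48840851,  0.47049077]), 'moment': array([-0.04033754,  0.06139278,  0.0087108 ]), 'grip_force': 0.0, 'opening': 1.0011883999594604} 14.0
top 50.080685599125225 319.85339068451594 240.64093803824326 [[ 8.66688909e-04 -9.99670930e-01 -2.56374725e-02]
 [-9.90956100e-01  2.58156399e-03 -1.34161631e-01]
 [ 1.34183668e-01  2.55218862e-02 -9.90627769e-01]] [ 13.6679435  480.37407481 984.29417603]
side 46.745847789820616 323.11730007234695 248.0751283141265 [[-0.97681454 -0.21242695 -0.02661095]
 [-0.05628905  0.37476414 -0.92540985]
 [ 0.20655482 -0.90245589 -0.37803237]] [ 453.83162713   68.87505416 1174.91042957]
```

View pics/top0.png

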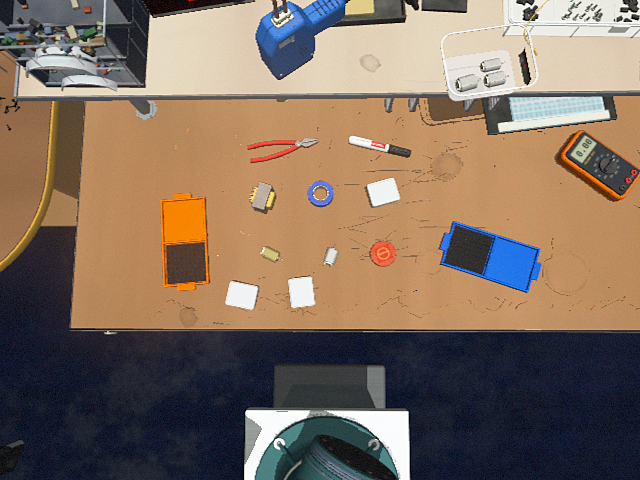

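View pics/side0.png

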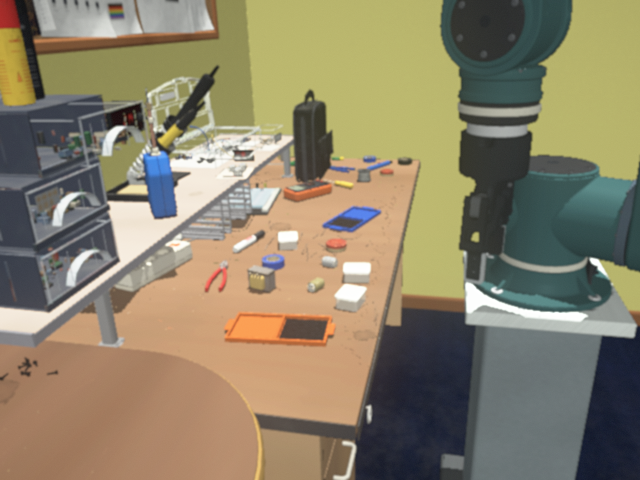

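The top picture shows three white boxes at (383,192), (241,295) and (301,292). The base is at the bottom, near (325,440), so the box at (383,192) is farthest and is the one meant. The brass motor is at (270,254), the grey motor (331,256), the transformer (262,196), the tin (383,253) and the tape (320,193). The orange tray is at (185,242) with its lining toward the bottom, and the blue tray is at (490,257) with its lining to the left.

```bash
cat > h.py <<'E'
import numpy as np,cv2
from workcell import *
def cam(n):
    d=get_image(n);d["f"]=240/np.tan(np.radians(d["vfov"]/2));return d
def ray(d,uv,z):
    uv=np.atleast_2d(uv).astype(float)
    r=np.c_[(uv[:,0]-d["cx"])/d["f"],(uv[:,1]-d["cy"])/d["f"],np.ones(len(uv))]@d["R"]
    o=-d["R"].T@d["t"]; return o+r*((z-o[2])/r[:,2])[:,None]
def blob(d,mask,near,z,minA=15,tol=25):
    """contour nearest to pixel; returns world minAreaRect on plane z"""
    cs=[c for c in cv2.findContours(mask.astype(np.uint8),cv2.RETR_EXTERNAL,cv2.CHAIN_APPROX_NONE)[0] if cv2.contourArea(c)>minA]
    c=min(cs,key=lambda c:np.linalg.norm(c.mean(0)[0]-near))
    w=ray(d,c[:,0],z)[:,:2].astype(np.float32)
    return cv2.minAreaRect(w),c
def proj(d,p):
    c=np.atleast_2d(p)@d["R"].T+d["t"]; return c[:,:2]/c[:,2:]*d["f"]+[d["cx"],d["cy"]]
E
python3 - <<'E'
from h import *
d=cam("top");I=d["img"];H=cv2.cvtColor(I,cv2.COLOR_BGR2HSV);h,s,v=[H[...,i].astype(int) for i in range(3)]
white=(s<40)&(v>170)
for p in((383,192),(241,295),(301,292)): print("white",blob(d,white,p,28)[0])
print("tape",blob(d,(h>105)&(h<130)&(s>120),(320,193),19)[0])
blue=(h>100)&(h<120)&(s>150)&(v>100)
print("blue bare",blob(d,blue,(515,262),6)[0])
o=(h>8)&(h<18)&(s>215)&(v>180)
print("orange bare",blob(d,o,(184,220),6)[0])
blk=(v<75)
print("blk b",blob(d,blk,(468,250),3)[0]);print("blk o",blob(d,blk,(186,265),3)[0])
print("tin",blob(d,((h<6)|(h>174))&(s>120),(383,253),18)[0])
for n,p in(("brass",(270,254)),("grey",(331,256)),("trafo",(262,196)),("desk",(350,220))): print(n,H[p[1],p[0]])
J=I[170:320,150:550];C=[cv2.resize(I[y-24:y+24,x-32:x+32],(384,288),interpolation=cv2.INTER_CUBIC) for x,y in((383,192),(262,196),(270,254),(331,256))]
cv2.imwrite("pics/crop.png",np.vstack([np.hstack(C[:2]),np.hstack(C[2:])]))
E
```

```text
white ((580.17138671875, -113.159912109375), (47.32887649536133, 57.69822692871094), 15.24583911895752)
white ((373.68695068359375, 168.10496520996094), (57.15423583984375, 46.99555969238281), 78.74030303955078)
white ((380.24700927734375, 49.827415466308594), (57.1186408996582, 47.875343322753906), 6.551601886749268)
tape ((579.4680786132812, 12.887409210205078), (48.08955383300781, 49.41202926635742), 45.38977813720703)
blue bare ((451.987060546875, -327.45025634765625), (199.5825958251953, 92.97034454345703), 71.38614654541016)
orange bare ((499.285400390625, 293.0768127441406), (169.19256591796875, 91.88459777832031), 4.534224987030029)
blk b ((465.62335205078125, -285.4636535644531), (78.67654418945312, 78.41081237792969), 72.1540298461914)
blk o ((430.7933654785156, 286.57696533203125), (60.416507720947266, 76.22703552246094), 4.342293739318848)
tin ((453.02099609375, -126.67648315429688), (18.79054069519043, 43.224586486816406), 81.02474975585938)
brass [ 23 106 210]
grey [ 23   9 229]
trafo [ 19  26 188]
desk [ 15 124 191]
```

View pics/crop.png

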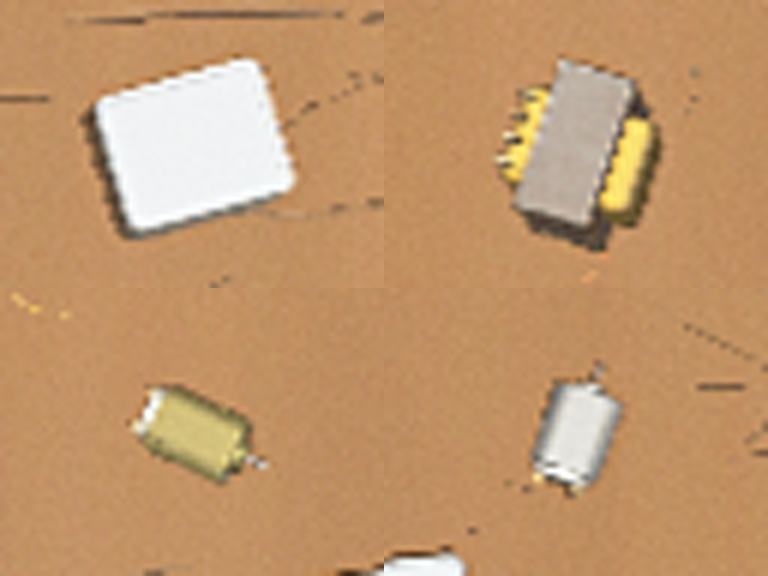

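The crop confirms the picks. The white box is the far one at (383,192), the transformer has its core diagonal with windings on both sides, and the brass motor is clearly yellow next to the grey one. Next I'll measure the remaining three.

```bash
cat >> h.py <<'E'
def go(x,y,z,psi=None,s=None):
    """shift (m) and turn (rad) in tool axes to world TCP xyz with closing line at world yaw psi (deg, mod 180)"""
    s=s or sense();R=s["tcp_rot"];sh=R.T@(np.array([x,y,z])-s["tool_pos"])/1000
    cur=np.degrees(np.arctan2(R[1,1],R[0,1]));q1=np.degrees(np.arctan2(y,x))
    if psi is None: psi=cur
    o=[(abs(q1+90-p),p) for p in psi+np.array([-360,-180,0,180,360])];p=min(o)[1]
    t=(cur-p+180)%360-180
    print("shift",sh.round(4),"turn z",round(np.radians(t),3),"psi",p,"cur",cur.round(1),"q6",s["q"][5].round(2),"pos",s["tool_pos"].round(1))
E
python3 - <<'E'
from h import *
d=cam("top");I=d["img"];H=cv2.cvtColor(I,cv2.COLOR_BGR2HSV);h,s,v=[H[...,i].astype(int) for i in range(3)]
def win(m,p,r):
    k=np.zeros(m.shape,bool);k[p[1]-r:p[1]+r,p[0]-r:p[0]+r]=1;return m&k
print("tin",blob(d,win((((h<9)|(h>172))&(s>150)),(383,253),20),(383,253),16)[0])
print("brass",blob(d,win((h>19)&(h<35)&(s>60),(270,254),16),(270,254),10)[0])
print("grey",blob(d,win(s<60,(331,256),16),(331,256),10)[0])
print("trafo core",blob(d,win((s<70)&(v>120),(262,196),22),(262,194),44)[0])
print("trafo yellow",[ (ray(d,c.mean(0),30)) for c in cv2.findContours(win((h>20)&(h<30)&(s>130)&(v>120),(262,196),22).astype(np.uint8),0,1)[0] if cv2.contourArea(c)>8])
go(540,147,130,0)
E
```

```text
tin ((457.4402160644531, -111.62786102294922), (49.97109603881836, 48.26858139038086), 89.85179901123047)
brass ((456.12445068359375, 112.77287292480469), (32.86805725097656, 22.58264923095703), 64.20756530761719)
grey ((452.9022521972656, -7.547771453857422), (22.940837860107422, 33.91719055175781), 71.4723129272461)
trafo core ((569.7677001953125, 129.2450408935547), (26.110078811645508, 51.5336799621582), 72.7734375)
trafo yellow [array([[565.45699483, 113.94085195,  30.        ]]), array([[574.9037001 , 148.25842413,  30.        ]])]
shift [-0.4737 -0.2267  0.1151] turn z -1.867 psi 180 cur 73.0 q6 1.42 pos [153. 502. 245.]
```

```bash
python3 - <<'E'
from h import *
go(456,113,110,154.2)
E
```

```text
shift [-0.4033 -0.2837  0.1351] turn z -1.416 psi 154.2 cur 73.0 q6 1.42 pos [153. 502. 245.]
```

{"op": "carry_out", "data": {"plan": [[[-0.403,-0.284,0.135],[0,0,-1.416],-0.2],[[-0.403,-0.284,0.135],[0,0,-1.416],-0.2],[[-0.403,-0.284,0.135],[0,0,-1.416],-0.2],[[-0.403,-0.284,0.135],[0,0,-1.416],-0.2],[[-0.403,-0.284,0.135],[0,0,-1.416],-0.2],[[-0.403,-0.284,0.135],[0,0,-1.416],-0.2],[[-0.403,-0.284,0.135],[0,0,-1.416],-0.2],[[-0.403,-0.284,0.135],[0,0,-1.416],-0.2],[[-0.403,-0.284,0.135],[0,0,-1.416],-0.2],[[-0.403,-0.284,0.135],[0,0,-1.416],-0.2],[[-0.403,-0.284,0.135],[0,0,-1.416],-0.2],[[-0.403,-0.284,0.135],[0,0,-1.416],-0.2],[[-0.403,-0.284,0.135],[0,0,-1.416],-0.2],[[-0.403,-0.284,0.135],[0,0,-1.416],-0.2],[[-0.403,-0.284,0.135],[0,0,-1.416],-0.2]]}}

```text
clock: 1.7
tool_pos: [455.2, 113.7, 110.5]
tcp_rot: [[-0.435, -0.9, -0.0], [-0.9, 0.435, 0.0], [-0.0, 0.0, -1.0]]
contact_force: [-0.7, 1.4, -0.1]
opening: 0.601
grip_force: 0.0
```

```bash
python3 - <<'E'
from h import *
go(456,113,16,154.2)
d=cam("wrist");cv2.imwrite("pics/w1.png",d["img"]);print(sense()["opening"])
print(proj(d,[[456,113,10],sense()["tool_pos"]]))
E
```

```text
shift [ 0.0003 -0.001   0.0945] turn z 0.0 psi 154.2 cur 154.2 q6 -1.05 pos [455.2 113.7 110.5]
0.6017116649774424
[[326.1151226  242.30713592]
 [328.76345536 319.00454674]]
```

View pics/w1.png

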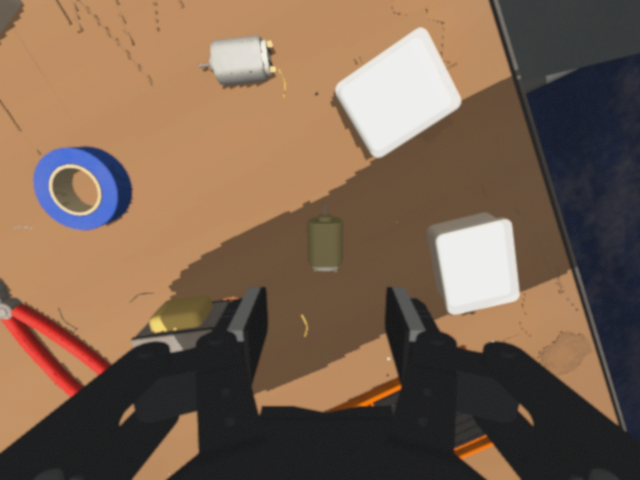

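The wrist view shows the brass motor at (325,240), upright between the fingers and within 2 px of the predicted position. I'll descend, grip and lift.

{"op": "carry_out", "data": {"plan": [[[0,-0.001,0.045],[0,0,0],-0.2],[[0,-0.001,0.075],[0,0,0],-0.2],[[0,-0.001,0.094],[0,0,0],-0.2],[[0,-0.001,0.094],[0,0,0],-0.2],[[0,-0.001,0.094],[0,0,0],1],[[0,-0.001,0.094],[0,0,0],1],[[0,-0.001,0.094],[0,0,0],1],[[0,-0.001,0.094],[0,0,0],1],[[0,-0.001,0.094],[0,0,0],1],[[0,-0.001,0.094],[0,0,0],1],[[0,-0.001,0.094],[0,0,0],1]]}}

```text
clock: 2.85
tool_pos: [457.3, 113.0, 17.8]
tcp_rot: [[-0.435, -0.9, 0.002], [-0.9, 0.435, 0.001], [-0.002, -0.002, -1.0]]
contact_force: [-1.4, 2.2, 9.3]
opening: 0.254
grip_force: 58.6
```

```bash
python3 - <<'E'
from h import *
s=sense();print(s["opening"]*85,s["grip_force"],s["contact_force"],s["tool_pos"])
go(466,-285.7,110,71.4+45)
go(466,-285.7,110,71.4+90)
E
```

```text
21.584077707951707 58.5625571385026 [-1.4367125   2.22518931  9.33483578] [457.30742782 113.00937903  17.77169165]
shift [ 0.355  -0.1815 -0.0925] turn z 0.66 psi 116.4 cur 154.2 q6 -1.05 pos [457.3 113.   17.8]
shift [ 0.355  -0.1815 -0.0925] turn z 3.016 psi -18.599999999999994 cur 154.2 q6 -1.05 pos [457.3 113.   17.8]
```

{"op": "carry_out", "data": {"plan": [[[0,0,-0.04],[0,0,0],1],[[0,0,-0.08],[0,0,0],1],[[0.04,-0.02,-0.09],[0,0,0],1],[[0.355,-0.182,-0.09],[0,0,0],1],[[0.355,-0.182,-0.09],[0,0,0],1],[[0.355,-0.182,-0.09],[0,0,0],1],[[0.355,-0.182,-0.09],[0,0,0],1],[[0.355,-0.182,-0.09],[0,0,0],1],[[0.355,-0.182,-0.09],[0,0,0],1],[[0.355,-0.182,-0.09],[0,0,0],1],[[0.355,-0.182,-0.09],[0,0,0],1],[[0.355,-0.182,-0.09],[0,0,0],1],[[0.355,-0.182,-0.09],[0,0,0],1],[[0.355,-0.182,-0.09],[0,0,0],1]]}}

```text
clock: 4.25
tool_pos: [466.0, -284.9, 106.8]
tcp_rot: [[-0.434, -0.901, 0.0], [-0.901, 0.434, -0.0], [-0.0, -0.0, -1.0]]
contact_force: [0.0, 0.2, -0.4]
opening: 0.247
grip_force: 59.7
```

```bash
python3 - <<'E'
from h import *
go(466,-285.7,20,)
d=cam("wrist");cv2.imwrite("pics/w2.png",d["img"]);print(sense()["opening"]*85)
print(proj(d,[[466,-285.7,3],[438,-369,3]]))
E
```

```text
shift [ 0.0007 -0.0004  0.0868] turn z -3.142 psi -25.732116715937366 cur 154.3 q6 -1.82 pos [ 466.  -284.9  106.8]
21.096235795754655
[[327.07477842 240.21747824]
 [309.22452453 104.6259616 ]]
```

View pics/w2.png

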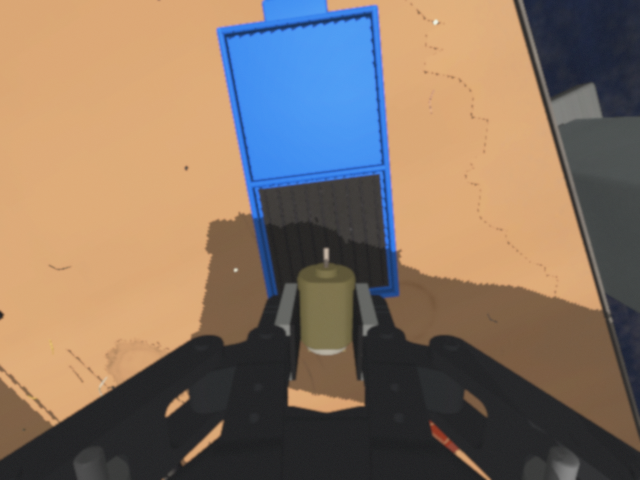

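The motor is held level, and the black compartment is centred near (327,238), as predicted. I'll lower and release it.

{"op": "carry_out", "data": {"plan": [[[0,0,0.04],[0,0,0],1],[[0,0,0.07],[0,0,0],1],[[0,0,0.08],[0,0,0],1],[[0,0,0.085],[0,0,0],1],[[0,0,0.085],[0,0,0],1],[[0,0,0.085],[0,0,0],0.2],[[0,0,0.085],[0,0,0],0.2],[[0,0,0.085],[0,0,0],0.2],[[0,0,0.07],[0,0,0],0.2],[[0,0,0.03],[0,0,0],0.2],[[0,0,-0.01],[0,0,0],-0.5],[[0,0,-0.01],[0,0,0],-1],[[0,0,-0.01],[0,0,0],-1]]}}

```text
clock: 5.6
tool_pos: [466.3, -286.6, 117.2]
tcp_rot: [[-0.436, -0.9, 0.002], [-0.9, 0.436, -0.001], [0.001, -0.002, -1.0]]
contact_force: [-0.7, 0.8, 0.4]
opening: 0.889
grip_force: 0.0
```

```bash
python3 - <<'E'
from h import *
go(580.2,-113.2,115,15.2)
go(580.2,-113.2,115,105.2)
d=cam("wrist");cv2.imwrite("pics/w3.png",d["img"][100:400,160:480])
E
```

```text
shift [-0.2057 -0.027   0.0022] turn z 2.426 psi 15.2 cur 154.2 q6 -1.82 pos [ 466.3 -286.6  117.2]
shift [-0.2057 -0.027   0.0022] turn z 0.855 psi 105.2 cur 154.2 q6 -1.82 pos [ 466.3 -286.6  117.2]
```

View pics/w3.png

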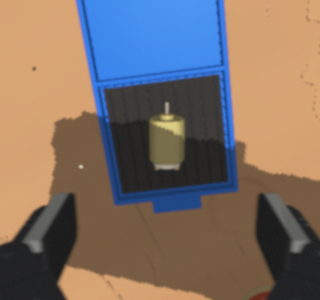

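The brass motor lies flat near the middle of the black compartment, at (167,140) in the crop. Next is the far white box.

{"op": "carry_out", "data": {"plan": [[[-0.206,-0.027,0.002],[0,0,-0.716],-1],[[-0.206,-0.027,0.002],[0,0,-0.716],-1],[[-0.206,-0.027,0.002],[0,0,-0.716],-1],[[-0.206,-0.027,0.002],[0,0,-0.716],-1],[[-0.206,-0.027,0.002],[0,0,-0.716],-1],[[-0.206,-0.027,0.002],[0,0,-0.716],-1],[[-0.206,-0.027,0.002],[0,0,-0.716],-1],[[-0.206,-0.027,0.002],[0,0,-0.716],-1],[[-0.206,-0.027,0.002],[0,0,-0.716],-1],[[-0.206,-0.027,0.002],[0,0,-0.716],-1]]}}

```text
clock: 6.65
tool_pos: [579.6, -113.3, 114.3]
tcp_rot: [[0.26, -0.966, -0.0], [-0.966, -0.26, -0.0], [0.0, 0.0, -1.0]]
contact_force: [-0.2, 0.0, 0.0]
opening: 0.999
grip_force: 0.0
```

```bash
python3 - <<'E'
from h import *
go(580.2,-113.2,22,15.2)
d=cam("wrist");cv2.imwrite("pics/w4.png",d["img"])
print(proj(d,[[580.2,-113.2,28]]),sense()["opening"])
H=cv2.cvtColor(d["img"],cv2.COLOR_BGR2HSV)
r,c=blob(d,(H[...,1]<40)&(H[...,2]>90),(325,240),28,500);print(r)
E
```

```text
shift [ 0.0001 -0.0006  0.0923] turn z 3.14 psi 15.2 cur -164.9 q6 -2.16 pos [ 579.6 -113.3  114.3]
[[326.22841107 250.37174303]] 1.0008847344652896
((581.2117919921875, -115.56770324707031), (47.69343948364258, 58.558570861816406), 16.433269500732422)
```

View pics/w4.png

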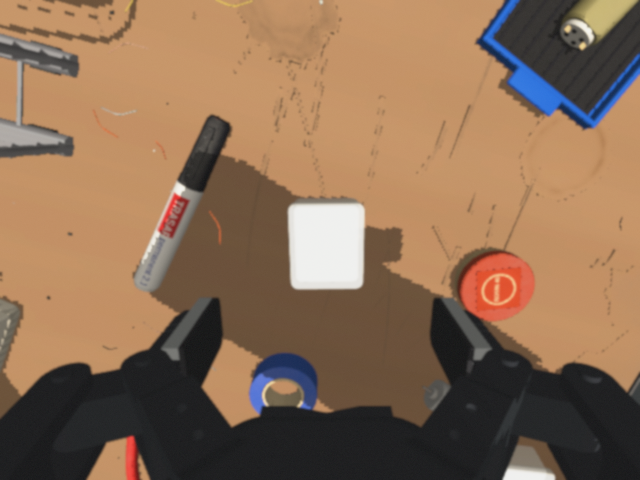

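The wrist view shows the white box centred at (326,246), aligned with the jaws. The tape at (284,385) and the pen are clear of the fingers. I'll descend and grip.

{"op": "carry_out", "data": {"plan": [[[0.0015,-0.001,0.045],[0,0,0.0],-0.7],[[0.0015,-0.001,0.075],[0,0,0],-0.7],[[0.0015,-0.001,0.092],[0,0,0],-0.7],[[0.0015,-0.001,0.092],[0,0,0],-0.7],[[0.0015,-0.001,0.092],[0,0,0],1],[[0.0015,-0.001,0.092],[0,0,0],1],[[0.0015,-0.001,0.092],[0,0,0],1],[[0.0015,-0.001,0.092],[0,0,0],1],[[0.0015,-0.001,0.092],[0,0,0],1],[[0.0015,-0.001,0.092],[0,0,0],1],[[0.0015,-0.001,0.092],[0,0,0],1]]}}

```text
clock: 7.8
tool_pos: [582.1, -114.1, 23.9]
tcp_rot: [[0.262, -0.965, 0.002], [-0.965, -0.262, -0.001], [0.002, -0.002, -1.0]]
contact_force: [-1.4, -0.3, 6.1]
opening: 0.505
grip_force: 61.6
```

```bash
python3 - <<'E'
from h import *
s=sense();print(s["opening"]*85,s["grip_force"],s["contact_force"])
go(438,-369,110,161.4)
E
```

```text
42.90822727785164 61.561217308044434 [-1.38702991 -0.27683184  6.05866577]
shift [ 0.2084  0.2057 -0.0862] turn z -2.552 psi -18.599999999999994 cur -164.8 q6 -2.17 pos [ 582.1 -114.1   23.9]
```

{"op": "carry_out", "data": {"plan": [[[0,0,-0.04],[0,0,0],1],[[0,0,-0.08],[0,0,0],1],[[0.02,0.02,-0.086],[0,0,0.1],1],[[0.208,0.206,-0.086],[0,0,0.59],1],[[0.208,0.206,-0.086],[0,0,0.59],1],[[0.208,0.206,-0.086],[0,0,0.59],1],[[0.208,0.206,-0.086],[0,0,0.59],1],[[0.208,0.206,-0.086],[0,0,0.59],1],[[0.208,0.206,-0.086],[0,0,0.59],1],[[0.208,0.206,-0.086],[0,0,0.59],1],[[0.208,0.206,-0.086],[0,0,0.59],1],[[0.208,0.206,-0.086],[0,0,0.59],1]]}}

```text
clock: 9.0
tool_pos: [437.8, -367.4, 108.7]
tcp_rot: [[-0.318, -0.948, 0.0], [-0.948, 0.318, -0.0], [-0.0, -0.0, -1.0]]
contact_force: [-0.7, 0.0, -1.3]
opening: 0.502
grip_force: 61.5
```

```bash
python3 - <<'E'
from h import *
go(438,-369,26.5,)
d=cam("wrist");cv2.imwrite("pics/w5.png",d["img"]);print(sense()["opening"]*85)
print(proj(d,[[466,-285.7,3],[438,-369,3]]))
E
```

```text
shift [ 0.0015 -0.0007  0.0822] turn z -3.142 psi -18.518030828470216 cur 161.5 q6 -2.09 pos [ 437.8 -367.4  108.7]
43.1398807950954
[[326.44235383 349.00171856]
 [326.50537981 238.55758172]]
```

View pics/w5.png

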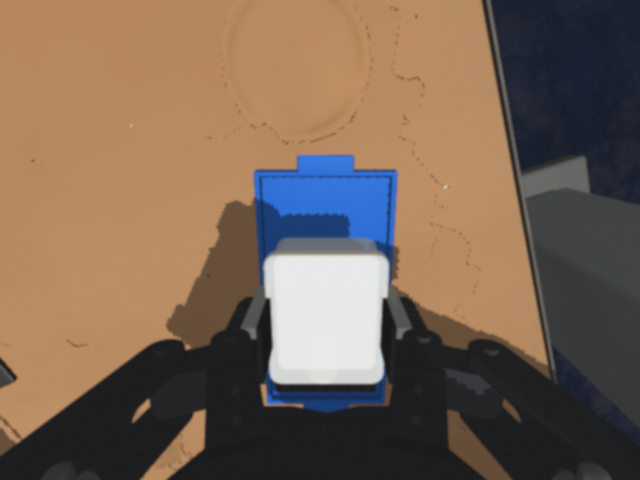

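The box is held square over the bare blue compartment, centred on column 326 and aligned with the walls. I'll lower and release it.

{"op": "carry_out", "data": {"plan": [[[0.001,-0.001,0.04],[0,0,0],1],[[0.001,-0.001,0.065],[0,0,0],1],[[0.001,-0.001,0.077],[0,0,0],1],[[0.001,-0.001,0.082],[0,0,0],1],[[0.001,-0.001,0.082],[0,0,0],1],[[0.001,-0.001,0.082],[0,0,0],-0.16],[[0.001,-0.001,0.082],[0,0,0],-0.16],[[0.001,-0.001,0.082],[0,0,0],-0.16],[[0.001,-0.001,0.07],[0,0,0],-0.16],[[0.001,-0.001,0.03],[0,0,0],-0.16],[[0,0,-0.01],[0,0,0],-0.5],[[0,0,-0.03],[0,0,0],-1],[[0,0,-0.03],[0,0,0],-1]]}}

```text
clock: 10.35
tool_pos: [438.1, -369.6, 142.1]
tcp_rot: [[-0.319, -0.948, 0.004], [-0.948, 0.319, -0.004], [0.003, -0.005, -1.0]]
contact_force: [-0.5, 0.3, -0.5]
opening: 1.001
grip_force: 0.0
```

```bash
python3 - <<'E'
from h import *
go(457.4,-111.6,120,71)
d=cam("wrist");cv2.imwrite("pics/w6.png",d["img"][100:420,160:480])
E
```

```text
shift [-0.2507  0.064   0.0211] turn z 1.578 psi 71 cur 161.4 q6 -2.09 pos [ 438.1 -369.6  142.1]
```

View pics/w6.png

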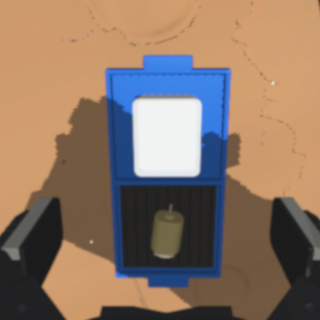

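The blue kit is complete, with the box flat in the bare compartment and the motor still flat in the black one. Next is the tin.

{"op": "carry_out", "data": {"plan": [[[-0.251,0.064,0.021],[0,0,0.38],-1],[[-0.251,0.064,0.021],[0,0,0.38],-1],[[-0.251,0.064,0.021],[0,0,0.38],-1],[[-0.251,0.064,0.021],[0,0,0.38],-1],[[-0.251,0.064,0.021],[0,0,0.38],-1],[[-0.251,0.064,0.021],[0,0,0.38],-1],[[-0.251,0.064,0.021],[0,0,0.38],-1],[[-0.251,0.064,0.021],[0,0,0.38],-1],[[-0.251,0.064,0.021],[0,0,0.38],-1],[[-0.251,0.064,0.021],[0,0,0.38],-1]]}}

```text
clock: 11.4
tool_pos: [456.5, -111.3, 117.2]
tcp_rot: [[-0.649, -0.761, -0.0], [-0.761, 0.649, -0.0], [0.0, 0.0, -1.0]]
contact_force: [-0.9, -0.0, 0.1]
opening: 1.004
grip_force: 0.0
```

```bash
python3 - <<'E'
from h import *
d=cam("wrist");H=cv2.cvtColor(d["img"],cv2.COLOR_BGR2HSV);h,s,v=[H[...,i].astype(int) for i in range(3)]
r,c=blob(d,((h<9)|(h>172))&(s>130)&(v>60),(325,240),18,500);print(r,c.mean(0))
go(*((np.array(r[0])+[457.4,-111.6])/2),19)
E
```

```text
((456.6304016113281, -114.00509643554688), (50.7856559753418, 50.6097526550293), 8.34827709197998) [[324.74761905 239.04285714]]
shift [ 0.0009 -0.0015  0.0982] turn z 0.0 psi 139.5408753885389 cur 139.5 q6 -1.28 pos [ 456.4 -111.2  117.2]
```

{"op": "carry_out", "data": {"plan": [[[0.0015,-0.0015,0.045],[0,0,0.0],-0.85],[[0.0015,-0.0015,0.08],[0,0,0],-0.85],[[0.0015,-0.0015,0.098],[0,0,0],-0.85],[[0.0015,-0.0015,0.098],[0,0,0],-0.85],[[0.0015,-0.0015,0.098],[0,0,0],1],[[0.0015,-0.0015,0.098],[0,0,0],1],[[0.0015,-0.0015,0.098],[0,0,0],1],[[0.0015,-0.0015,0.098],[0,0,0],1],[[0.0015,-0.0015,0.098],[0,0,0],1],[[0.0015,-0.0015,0.098],[0,0,0],1],[[0.0015,-0.0015,0.098],[0,0,0],1]]}}

```text
clock: 12.55
tool_pos: [457.3, -112.8, 21.0]
tcp_rot: [[-0.648, -0.762, 0.002], [-0.762, 0.648, -0.001], [-0.0, -0.003, -1.0]]
contact_force: [-4.0, -0.3, 14.2]
opening: 0.553
grip_force: 59.1
```

```bash
python3 - <<'E'
from h import *
s=sense();print(s["opening"]*85,s["grip_force"],s["contact_force"])
go(528,295.4,120)
E
```

```text
47.03369990610392 59.140372118918094 [-4.00113426 -0.34148019 14.20684925]
shift [-0.3568  0.2103 -0.0994] turn z 0.0 psi 139.62427963498658 cur 139.6 q6 -1.28 pos [ 457.3 -112.8   21. ]
```

{"op": "carry_out", "data": {"plan": [[[0,0,-0.04],[0,0,0],1],[[0,0,-0.08],[0,0,0],1],[[-0.02,0.012,-0.1],[0,0,0],1],[[-0.357,0.21,-0.1],[0,0,0],1],[[-0.357,0.21,-0.1],[0,0,0],1],[[-0.357,0.21,-0.1],[0,0,0],1],[[-0.357,0.21,-0.1],[0,0,0],1],[[-0.357,0.21,-0.1],[0,0,0],1],[[-0.357,0.21,-0.1],[0,0,0],1],[[-0.357,0.21,-0.1],[0,0,0],1],[[-0.357,0.21,-0.1],[0,0,0],1],[[-0.357,0.21,-0.1],[0,0,0],1],[[-0.357,0.21,-0.1],[0,0,0],1],[[-0.357,0.21,-0.1],[0,0,0],1]]}}

```text
clock: 13.95
tool_pos: [527.8, 295.0, 119.9]
tcp_rot: [[-0.648, -0.762, 0.0], [-0.762, 0.648, -0.0], [-0.0, -0.0, -1.0]]
contact_force: [-0.3, 0.4, -0.8]
opening: 0.547
grip_force: 62.6
```

```bash
python3 - <<'E'
from h import *
go(528,295.4,24)
d=cam("wrist");cv2.imwrite("pics/w7.png",d["img"]);print(sense()["opening"]*85)
print(proj(d,[[528,295.4,3],[440.2,288.4,3]]))
E
```

```text
shift [-0.0004  0.0002  0.0959] turn z 0.0 psi 139.59887580690724 cur 139.6 q6 -0.49 pos [527.8 295.  119.9]
47.02046661287418
[[327.76412363 235.94874259]
 [420.86728062 146.89164375]]
```

View pics/w7.png

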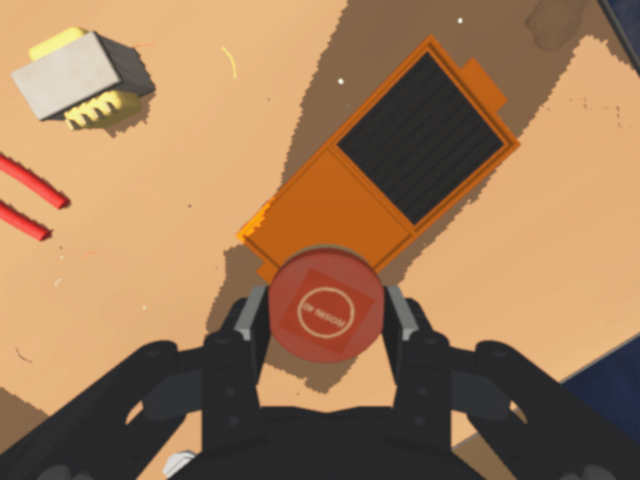

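The tin is held level over the bare orange compartment, with the compartment middle near (328,236) as predicted. I'll lower and release it.

{"op": "carry_out", "data": {"plan": [[[0,0,0.045],[0,0,0],1],[[0,0,0.075],[0,0,0],1],[[0,0,0.09],[0,0,0],1],[[0,0,0.096],[0,0,0],1],[[0,0,0.096],[0,0,0],1],[[0,0,0.096],[0,0,0],-0.3],[[0,0,0.096],[0,0,0],-0.3],[[0,0,0.096],[0,0,0],-0.3],[[0,0,0.085],[0,0,0],-0.3],[[0,0,0.04],[0,0,0],-0.3],[[0,0,-0.01],[0,0,0],-0.5],[[0,0,-0.02],[0,0,0],-1],[[0,0,-0.02],[0,0,0],-1]]}}

```text
clock: 15.3
tool_pos: [528.8, 296.2, 141.7]
tcp_rot: [[-0.648, -0.762, 0.004], [-0.762, 0.648, 0.002], [-0.004, -0.002, -1.0]]
contact_force: [0.7, 0.1, -0.2]
opening: 0.999
grip_force: 0.0
```

```bash
python3 - <<'E'
from h import *
go(569.8,129.2,140,162.8)
d=cam("wrist");cv2.imwrite("pics/w8.png",d["img"][20:400,160:560])
E
```

```text
shift [ 0.1007 -0.1394  0.0016] turn z -0.404 psi 162.8 cur 139.6 q6 -0.49 pos [528.8 296.2 141.7]
```

View pics/w8.png

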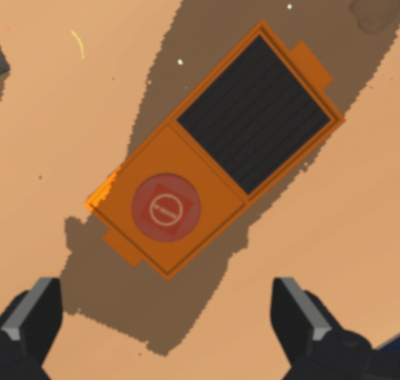

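The tin lies flat at about (166,208) in the crop, near the middle of its compartment. Now the transformer.

{"op": "carry_out", "data": {"plan": [[[0.101,-0.139,0],[0,0,-0.404],-1],[[0.101,-0.139,0],[0,0,-0.404],-1],[[0.101,-0.139,0],[0,0,-0.404],-1],[[0.101,-0.139,0],[0,0,-0.404],-1],[[0.101,-0.139,0],[0,0,-0.404],-1],[[0.101,-0.139,0],[0,0,-0.404],-1],[[0.101,-0.139,0],[0,0,-0.404],-1],[[0.101,-0.139,0],[0,0,-0.404],-1]]}}

```text
clock: 16.15
tool_pos: [567.9, 129.7, 138.8]
tcp_rot: [[-0.295, -0.956, -0.001], [-0.956, 0.295, 0.0], [0.0, 0.001, -1.0]]
contact_force: [-1.0, 0.3, -0.2]
opening: 1.0
grip_force: 0.0
```

```bash
python3 - <<'E'
from h import *
d=cam("wrist");cv2.imwrite("pics/w9.png",d["img"])
H=cv2.cvtColor(d["img"],cv2.COLOR_BGR2HSV);h,s,v=[H[...,i].astype(int) for i in range(3)]
print(proj(d,[[569.8,129.2,44]]))
m=np.zeros(h.shape,bool);m[160:340,230:420]=1
r,c=blob(d,m&(s<60)&(v>85),(325,250),44,300);print(r,c.mean(0))
go(569.8,129.2,36,162.8)
E
```

```text
[[324.45006583 245.73269878]]
((569.6480712890625, 127.46082305908203), (24.944944381713867, 51.84320831298828), 72.784423828125) [[323.96396396 242.9954955 ]]
shift [-1.00e-04 -2.00e-03  1.03e-01] turn z 0.001 psi 162.8 cur 162.9 q6 -1.19 pos [568.  129.7 139. ]
```

View pics/w9.png

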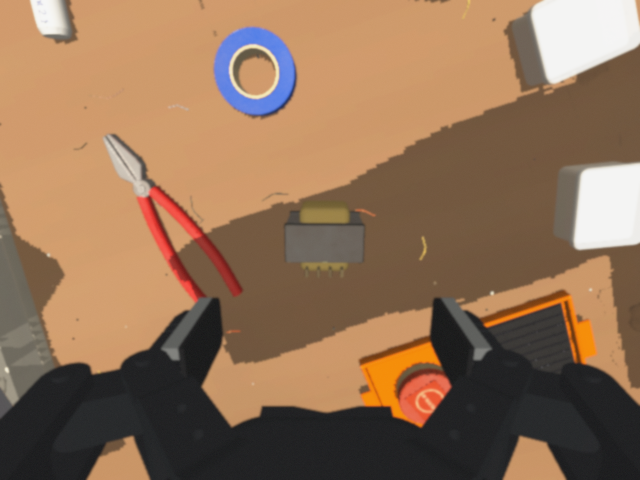

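The wrist view shows the transformer centred at (324,243), square to the jaws. The pliers at (240,293) are outside the finger paths. I'll descend and grip the core ends.

{"op": "carry_out", "data": {"plan": [[[0.001,-0.002,0.045],[0,0,0.0],-0.7],[[0.001,-0.002,0.085],[0,0,0],-0.7],[[0.001,-0.002,0.105],[0,0,0],-0.7],[[0.001,-0.002,0.105],[0,0,0],-0.7],[[0.001,-0.002,0.105],[0,0,0],1],[[0.001,-0.002,0.105],[0,0,0],1],[[0.001,-0.002,0.105],[0,0,0],1],[[0.001,-0.002,0.105],[0,0,0],1],[[0.001,-0.002,0.105],[0,0,0],1],[[0.001,-0.002,0.105],[0,0,0],1],[[0.001,-0.002,0.105],[0,0,0],1]]}}

```text
clock: 17.3
tool_pos: [570.7, 127.5, 35.8]
tcp_rot: [[-0.296, -0.955, 0.002], [-0.955, 0.296, 0.001], [-0.001, -0.002, -1.0]]
contact_force: [-2.3, 2.4, 9.0]
opening: 0.593
grip_force: 64.5
```

```bash
python3 - <<'E'
from h import *
s=sense();print(s["opening"]*85,s["grip_force"],s["contact_force"])
go(440.2,288.4,135,139.5)
E
```

```text
50.38100451590541 64.50318932533264 [-2.27501411  2.41893911  9.03229243]
shift [-0.1152  0.1721 -0.0994] turn z 0.406 psi 139.5 cur 162.8 q6 -1.19 pos [570.7 127.5  35.8]
```

{"op": "carry_out", "data": {"plan": [[[0,0,-0.03],[0,0,0],1],[[0,0,-0.07],[0,0,0],1],[[0,0,-0.1],[0,0,0],1],[[-0.115,0.172,-0.1],[0,0,0.4],1],[[-0.115,0.172,-0.1],[0,0,0.4],1],[[-0.115,0.172,-0.1],[0,0,0.4],1],[[-0.115,0.172,-0.1],[0,0,0.4],1],[[-0.115,0.172,-0.1],[0,0,0.4],1],[[-0.115,0.172,-0.1],[0,0,0.4],1],[[-0.115,0.172,-0.1],[0,0,0.4],1],[[-0.115,0.172,-0.1],[0,0,0.4],1]]}}

```text
clock: 18.4
tool_pos: [440.6, 287.2, 134.4]
tcp_rot: [[-0.646, -0.764, 0.0], [-0.764, 0.646, -0.0], [-0.0, -0.0, -1.0]]
contact_force: [-0.6, 0.3, -4.3]
opening: 0.595
grip_force: 65.9
```

```bash
python3 - <<'E'
from h import *
go(440.2,288.4,38.8)
d=cam("wrist");cv2.imwrite("pics/w10.png",d["img"]);print(sense()["opening"]*85,sense()["contact_force"])
print(proj(d,[[528,295.4,3],[440.2,288.4,3]]))
E
```

```text
shift [-0.0006  0.0011  0.0956] turn z 0.0 psi 139.7885242216658 cur 139.8 q6 -0.45 pos [440.6 287.2 134.4]
50.61153931032197 [-0.1417738  -0.2428066  -4.37457388]
[[251.57049174 304.35995638]
 [328.84987618 230.67224818]]
```

View pics/w10.png

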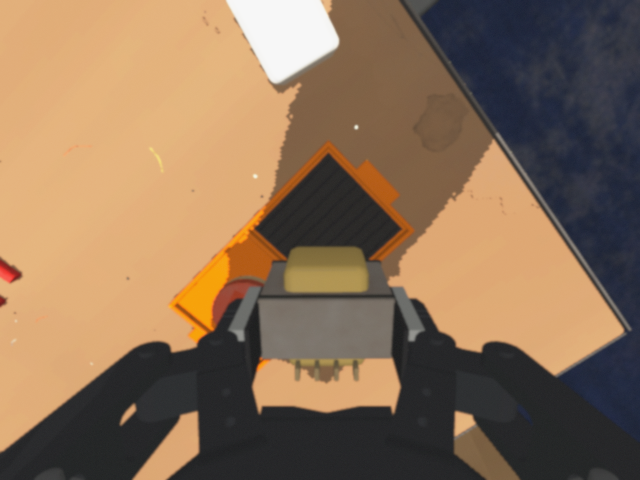

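The transformer is held level, and the black compartment's middle is near (328,228), as predicted. I'll lower and release it.

{"op": "carry_out", "data": {"plan": [[[0,0.001,0.045],[0,0,0],1],[[0,0.001,0.075],[0,0,0],1],[[0,0.001,0.09],[0,0,0],1],[[0,0.001,0.0955],[0,0,0],1],[[0,0.001,0.0955],[0,0,0],1],[[0,0.001,0.0955],[0,0,0],-0.4],[[0,0.001,0.0955],[0,0,0],-0.4],[[0,0.001,0.0955],[0,0,0],-0.4],[[0,0.001,0.08],[0,0,0],-0.4],[[0,0.001,0.04],[0,0,0],-0.4],[[0,0,-0.01],[0,0,0],-0.5],[[0,0,-0.06],[0,0,0],-0.5],[[0,0,-0.1],[0,0,0],-0.5],[[0,0,-0.1],[0,0,0],-0.5]]}}

```text
clock: 19.85
tool_pos: [441.6, 288.8, 239.6]
tcp_rot: [[-0.645, -0.764, 0.008], [-0.764, 0.645, 0.003], [-0.007, -0.004, -1.0]]
contact_force: [0.2, -0.7, -0.7]
opening: 0.749
grip_force: 0.0
```

```bash
python3 - <<'E'
from h import *
d=cam("wrist");w=d["img"][60:460,120:520]
t=cam("side")["img"][190:370,200:420]
cv2.imwrite("pics/w11.png",np.hstack([cv2.resize(w,(300,300)),cv2.resize(t,(490,400))[:300] if 0 else cv2.resize(t,(367,300))]))
E
```

```text
(no output)
```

View pics/w11.png

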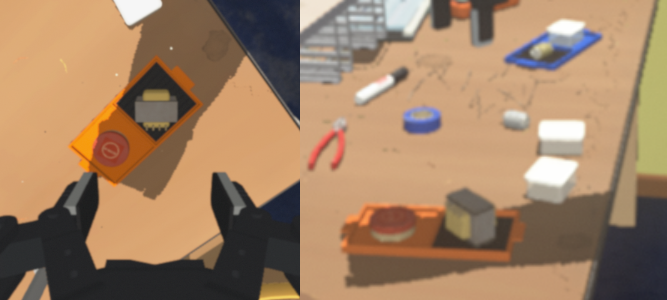

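The wrist view (left) shows the transformer at (156,108) flat in the black compartment and the tin at (111,150) in the bare one. The side view (right) shows all four pieces flat in their trays and the tape and grey motor untouched. I'll hand the job in.

```bash
python3 -c "
from workcell import *
print(close_job())"
```

```text
the job is handed in; nothing more can be done
None
```

Both kits are made up and the job is handed in at about 20 s. The last pictures show all four pieces flat in their own compartments and the grey motor and tape not visibly moved; the hand-in returned no verdict.

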